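# Tip the used cups into the cleaning bath and set its timer

### The arm

A 6-joint arm with a two-finger parallel gripper is mounted at the origin on the work surface. World frame = base frame: x ahead of the robot, y to its left, z up, the work surface at z = 0. Lengths are in mm, angles in rad, forces in N, time in s.
With the tool pointing down it reaches from about 375 to 975 mm from the base axis. Payload 3.8 kg.
Tool frame: the origin (TCP) lies at the very end of the fingers, on their centre line; the grasp point (between the pads) lies 19 mm behind it; z points along the fingers, y is the line along which they close (so a half turn about z gives the same grasp; the last joint's range is limited). The gripper opens to 88 mm and grips with 3 to 60 N. Pads are 18 mm wide; open, the fingers measure 123 mm over their backs; the gripper's body (75 mm by 187 mm) begins 45 mm behind the grasp point.
Start: joints at [1.119, 0.264, 1.604, -0, 1.274, -0.037], TCP at [272.027, 617.754, 238.706] pointing down, gripper open.
Joint ranges: [-2.63, 2.63], [-0.94, 2.18], [0.31, 2.57], [-1.31, 4.45], [0, 2.66], [-2.55, 2.55]. Speed limits (rad/s): [2.57, 2.57, 3.14, 3.14, 3.14, 3.14].

### API

Orientations are given as a rotation vector (axis times angle).
In Python, from plant import ctrl gives the robot as it stands.
- The arm moves only by the tool play_rows, never from a script. Its argument "commands" is one flat list of numbers, 7 for each row, row after row: the shift along the world's x, y, z in m, then the turn, a rotation vector about the world's x, y, z in rad, then the opening, from 0 (shut) to 1 (fully open). In form: [tx, ty, tz, rx, ry, rz, gripper, tx, ty, tz, rx, ry, rz, gripper, ...]. A call has exactly 8 rows; each row shifts and turns the commanded pose from where the row before left it; what a row does not reach is not made up. A row lasts 1/8 s, in which the tool goes at most 62.5 mm and 10.7 degrees, less where a joint would pass 70% of its speed; a pose out of reach is approached as far as the arm can. A call with a gripper value outside its range is refused whole. The fingers move at their own pace and stop on an object; the grip force is fixed at half the most. Time passes only in rows, so rows that do not move let the fingers close, or fill a call up. It gives the time, the measured TCP pose, the force, the opening and the grip force at its end, in the units of the state.
- ctrl.get_obs(): the state, without advancing time (a new reading comes with each control period).
- ctrl.snapshot(name): name is "scene" or "top" or "wrist"; returns the picture (384x512x3 uint8, red, green, blue); there is no depth.
- ctrl.camera_info(name): a dict with "camera_matrix" (3x3 intrinsics, pixels), "world_from_camera" (4x4, takes a point from camera to world coordinates). Camera axes: x right, y up, looking along -z (the intrinsics and any distortion apply to the point x, -y, -z); pixel columns grow to the right and rows downward; lengths in mm; the calibration is good to about 2 mm. A picture is of the moment at which its call begins: read the wrist's pose just before it. camera_info takes no time and is no camera call; for the wrist camera it gives the pose at the moment of the call.
- ctrl.sign_off(): hands the job in; it is judged then, once.
Trained networks look in the newest picture that a camera, given by its name, has taken for a name from the list of things; names that differ only in an ending like _2 or _b are one class to them, and where a whole thing is asked for, a point or a joint stands for the part that bears it (a point fixed in the world has none). Each returns a list of dicts, best first, with "p" (0 to 1); they miss things now and then, are a little off and sometimes report something else, mostly with a low value. They report only what shows in the picture. A call takes as long as a camera call. They do not tell look-alikes from the thing itself.
- ctrl.find_in(camera, query): "extent" ([left, top, width, height] in pixels, round what is visible of it).
The state is a dict: "time_s": time; "joint_positions": joint angles; "joint_velocities": joint speeds; "tau": joint torques, N m; "position": TCP position; "eef_rot": TCP orientation; "ft_force": force on the tool from outside, world axes, zero at the start; "moment": the same for the moment, N m; "opening": finger opening in mm; "gripper_force": force on a finger pad.
Only numpy, scipy, OpenCV 4.12 (cv2) and the standard library are available. Lean on these libraries where they do the work, as an engineer would, in place of code of your own. Each camera call takes 0.05 s, during which the arm holds its last target. There are 200 camera calls.

### The job

Carry the green tray of used cups and massage heads level by its black bar onto the bath's ledge, spout over the bath, and let go of it with everything still inside. Then take the red tail bar and tip the tray until all five pieces are in the bath, and lay the empty tray back flat in the same place on the ledge. Last, turn the timer dial so that its white pointer is at the green mark, and do not disturb the two rolls of tape or the wooden scraper.

Things in the scene. Friction and masses are not known exactly. Their poses are not given: they have to be found in the camera images.
- tray: green tipping tray, 130 mm wide (x), 190 mm long (y), 0.35 kg empty. Origin under its centre at the level of its feet, z up. Floor underside at z = 18, top at 21 mm; side walls to 66, tail wall to 55 mm; at the spout end (-y) only a low lip to 25 mm. Stands on two ribs 8 mm thick across its underside, at y = -70 and +75 mm. Black carrying bar across its middle, red tail bar behind its +y end
- carry_bar (a point): centre of the tray's black carrying bar, tray frame (0, 0, 131) mm: runs along the tray's x, 130 mm long, section 14 mm (y) by 16 mm (z); axes as the tray. Lifted here the tray hangs level
- tail_bar (a point): centre of the tray's red round tail bar, 12 mm thick, 110 mm clear length along the tray's x, tray frame (0, 118, 92) mm: for raising the tail so that the tray pivots on its front rib; lifted by it alone the tray hangs nose down
- spout (a point): floor level, middle of the spout end, tray frame (0, -95, 21) mm
- bath: white and steel benchtop cleaning bath, empty, fixed. Origin at table level at the ledge side of the pour edge, z up. Ledge on its +y side: flat top at z = 95 mm, x -96 to 96, y 0 to 190. Pour edge: wall, y -6 to 0, top z = 109, 14 mm above the ledge; the tray's front rib catches behind it when tipping. Control deck along the -x side, x -182 to -96, y -218 to 62, top z = 85 mm
- bath_floor (a point): centre of the bath's inner floor, bath frame (0, -106, 12) mm, axes as the bath. Inside the bath measures 180 (x) by 200 mm (y); its two side walls and far wall reach z = 120 mm; a blue lid stands open beyond the far wall at bath y = -220, up to z = 203 mm
- seat (a point): point on the ledge where the tray's origin belongs, bath frame (0, 82, 95) mm, axes as the bath and as the well-placed tray: spout over the bath, front rib 8 mm behind the pour edge
- dial (a joint): angle of the timer dial in rad, 0 to 3.6, growing clockwise seen from above; at 0 the white pointer looks along the bath's +x; at 1.35 it points at the green mark
- dial_grip (a point): on the dial's axis, bath frame (-139, -125, 115) mm: grip point of the black bar, 56 mm long, 16 mm thick, z from 98 to 126 mm. Axes turn with the dial: x along the bar to the pointer end, z up
- index_mark (a point): green mark on the deck, 35 mm from the dial's axis
- cup1: red cupping cup, closed dome 48 mm across and 45 mm tall, about 60 g; origin at the centre of its foot, z up through it when standing; starts standing in the tray
- cup2: red cupping cup, closed dome 48 mm across and 45 mm tall, about 60 g; origin at the centre of its foot, z up through it when standing; starts standing in the tray
- cup3: red cupping cup, closed dome 48 mm across and 45 mm tall, about 60 g; origin at the centre of its foot, z up through it when standing; starts standing in the tray
- head1: black massage-gun head, 44 mm across and 44 mm tall, about 60 g; origin at the centre of its foot, z up through it when standing; starts standing in the tray
- head2: black massage-gun head, 44 mm across and 44 mm tall, about 60 g; origin at the centre of its foot, z up through it when standing; starts standing in the tray
- tape_blue: blue roll of tape standing on its side face, 72 mm across, 50 mm tall; origin under its centre
- tape_tan: tan roll of tape, 72 mm across, 50 mm tall; origin under its centre
- scraper: wooden loop-shaped massage scraper, 140 mm long (x), 22 mm thick; origin at table level in the middle of its straight side
Mind the look-alikes: they are no part of the job. Leave any pink or yellow look-alike of the cup3 alone.

How it is judged (in metres and radians):
On the way, in this order (a step that is already met when the one before it is completed fails the run):
1. the tray stands flat on the ledge, spout over the bath, released, all five pieces still in it (horizontal distance between tray and seat below 0.03 m and z of tray in the frame of seat between -0.008 and 0.008 m and angle between tray's own z axis and vertical below 0.07 rad and y of spout in the frame of seat below -0.06 m and contact force between the fingers and tray below 0.2 N and linear speed of tray below 0.03 m/s and x of cup1 in the frame of tray between -0.065 and 0.065 m and y of cup1 in the frame of tray between -0.095 and 0.095 m and z of cup1 in the frame of tray between 0 and 0.1 m and x of cup2 in the frame of tray between -0.065 and 0.065 m and y of cup2 in the frame of tray between -0.095 and 0.095 m and z of cup2 in the frame of tray between 0 and 0.1 m and x of cup3 in the frame of tray between -0.065 and 0.065 m and y of cup3 in the frame of tray between -0.095 and 0.095 m and z of cup3 in the frame of tray between 0 and 0.1 m and x of head1 in the frame of tray between -0.065 and 0.065 m and y of head1 in the frame of tray between -0.095 and 0.095 m and z of head1 in the frame of tray between 0 and 0.1 m and x of head2 in the frame of tray between -0.065 and 0.065 m and y of head2 in the frame of tray between -0.095 and 0.095 m and z of head2 in the frame of tray between 0 and 0.1 m), for 0.2 s.
2. all five pieces are in the bath (x of cup1 in the frame of bath_floor between -0.09 and 0.09 m and y of cup1 in the frame of bath_floor between -0.1 and 0.1 m and z of cup1 in the frame of bath_floor between -0.01 and 0.095 m and x of cup2 in the frame of bath_floor between -0.09 and 0.09 m and y of cup2 in the frame of bath_floor between -0.1 and 0.1 m and z of cup2 in the frame of bath_floor between -0.01 and 0.095 m and x of cup3 in the frame of bath_floor between -0.09 and 0.09 m and y of cup3 in the frame of bath_floor between -0.1 and 0.1 m and z of cup3 in the frame of bath_floor between -0.01 and 0.095 m and x of head1 in the frame of bath_floor between -0.09 and 0.09 m and y of head1 in the frame of bath_floor between -0.1 and 0.1 m and z of head1 in the frame of bath_floor between -0.01 and 0.095 m and x of head2 in the frame of bath_floor between -0.09 and 0.09 m and y of head2 in the frame of bath_floor between -0.1 and 0.1 m and z of head2 in the frame of bath_floor between -0.01 and 0.095 m), for 0.2 s.
3. the tray lies flat on the ledge again, released, the pieces in the bath (all of step 2 and horizontal distance between tray and seat below 0.03 m and z of tray in the frame of seat between -0.008 and 0.008 m and angle between tray's own z axis and vertical below 0.07 rad and y of spout in the frame of seat below -0.06 m and contact force between the fingers and tray below 0.2 N and linear speed of tray below 0.03 m/s), for 0.2 s.
4. the dial points at the green mark (value of joint dial between 1.23 and 1.47 rad), for 0.2 s.
At the end, for the whole second after the job is handed in: All five pieces rest inside the bath; the tray lies flat (within 4 degrees) on the ledge with its origin within 30 mm of the seat point and its spout towards the bath, released; the dial is within 0.12 rad of the green mark (all of step 3 and all of step 4 and velocity of joint dial below 0.05 rad/s and linear speed of each of cup1, cup2, cup3, head1, head2 below 0.05 m/s); the robot touches nothing.
It fails at once if a roll of tape or the wooden scraper is pushed more than 30 mm (distance of any of tape_blue, tape_tan, scraper from where it was at the start of the episode above 0.03 m).
It also fails if it takes over 72 s, if anything falls off the work surface, if the arm or the gripper's body presses on something with over 40 N, if the wrist force passes 120 N, or if a joint passes its speed limit or range.

## Working session

There is one attempt and no reset: what is moved stays moved. The work goes in short steps, Python scripts to look and compute and a tool call to move; the robot and the scene stay as the last step left them, time stands still between calls to the robot, and variables do not carry over. Pictures are saved under pics/ and viewed, at most 10 in all, crops included, and the job is handed in when it is done.

Besides the shell and the picture viewer there is one more tool, called after "Call:" as name(argument=value, ...) on one line, values as JSON. play_rows: Moves the arm, as the interface text tells. Its arguments: {"type":"object","properties":{"commands":{"type":"array","items":{"type":"number"}}},"required":["commands"]}

```bash
mkdir -p pics; python3 - <<'E'
from plant import ctrl
import cv2,numpy as np
for n in("top","scene"):
    im=ctrl.snapshot(n); cv2.imwrite(f"pics/{n}0.png",cv2.resize(im[:,:,::-1],(800,600),interpolation=cv2.INTER_CUBIC))
    i=ctrl.camera_info(n); print(n,np.round(i["camera_matrix"],1).tolist(),np.round(i["world_from_camera"],3).tolist(),[k for k in i])
    for q in("tray","bath","dial","index_mark","carry_bar","tail_bar","tape_blue","tape_tan","scraper"):
        print(q,[(np.round(d["extent"]).tolist(),round(d["p"],2)) for d in ctrl.find_in(n,q)][:3])
print(ctrl.get_obs())
E
```

```text
top [[498.9, 0.0, 266.1], [0.0, 498.9, 188.0], [0.0, 0.0, 1.0]] [[-0.027, 0.997, -0.078, 425.047], [-0.999, -0.029, -0.024, 19.638], [-0.026, 0.077, 0.997, 1563.185], [0.0, 0.0, 0.0, 1.0]] ['camera_matrix', 'world_from_camera']
tray [([131.0, 198.0, 84.0, 60.0], 0.9)]
bath [([237.0, 233.0, 21.0, 23.0], 0.54), ([151.0, 218.0, 12.0, 10.0], 0.49)]
dial [([333.0, 207.0, 20.0, 19.0], 0.66)]
index_mark [([230.0, 132.0, 156.0, 104.0], 0.85)]
carry_bar [([132.0, 199.0, 85.0, 60.0], 0.9)]
tail_bar [([132.0, 199.0, 81.0, 60.0], 0.96)]
tape_blue [([234.0, 236.0, 24.0, 22.0], 0.73), ([136.0, 197.0, 83.0, 61.0], 0.3)]
tape_tan [([179.0, 129.0, 29.0, 26.0], 0.97), ([134.0, 200.0, 84.0, 59.0], 0.41)]
scraper [([420.0, 191.0, 17.0, 48.0], 0.89)]
scene [[395.4, 0.0, 251.3], [0.0, 395.4, 186.5], [0.0, 0.0, 1.0]] [[-0.757, -0.379, 0.532, 1140.01], [0.653, -0.432, 0.622, 751.013], [-0.006, 0.819, 0.574, 762.287], [0.0, 0.0, 0.0, 1.0]] ['camera_matrix', 'world_from_camera']
tray [([311.0, 195.0, 95.0, 81.0], 0.62)]
bath [([149.0, 121.0, 145.0, 135.0], 0.69)]
dial [([221.0, 140.0, 19.0, 20.0], 0.66), ([31
[... 377 characters left out ...]
aper []
{'time_s': 1.0, 'joint_positions': array([ 1.11908343e+00,  2.63888834e-01,  1.60398771e+00, -3.50305878e-06,
        1.27369090e+00, -3.69303050e-02]), 'joint_velocities': array([ 0.00010998, -0.00053633,  0.00023435, -0.00086262, -0.00085144,
       -0.00084072]), 'tau': array([-4.32268771e-04, -5.02072263e+01, -3.57269812e+01,  7.27409846e-02,
        1.86663133e-02, -1.97072472e-05]), 'position': array([272.04224341, 617.75709616, 238.71990345]), 'eef_rot': array([6.46874937e-01, 3.07426389e+00, 3.71605248e-05]), 'ft_force': array([-0.39009018, -0.66897003, -0.32887118]), 'moment': array([-0.02135669,  0.0296811 , -0.01456502]), 'gripper_force': 0.0, 'opening': 88.41233163368861}
```

View pics/top0.png

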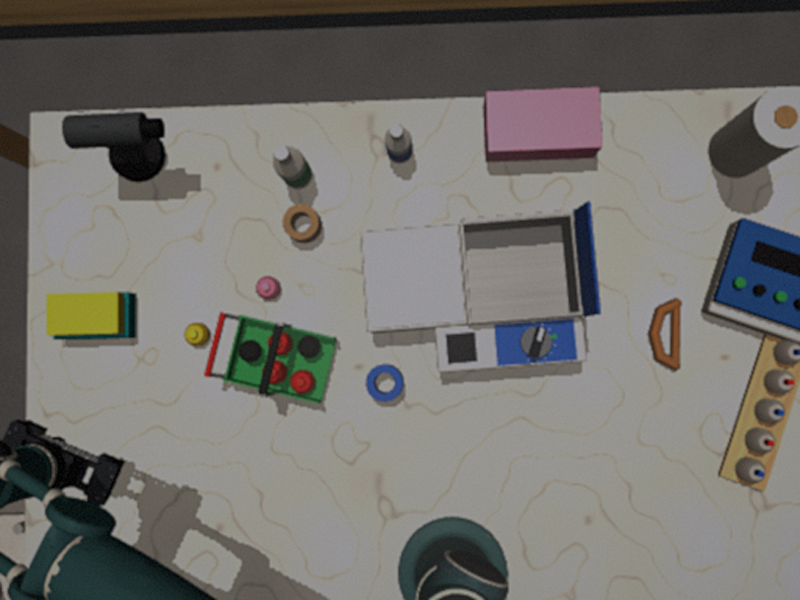

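View pics/scene0.png

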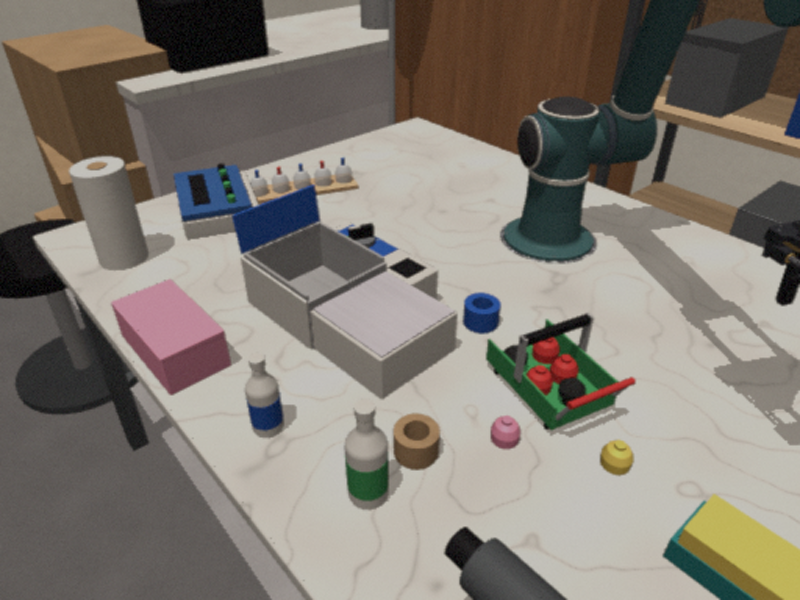

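The top view shows the tray at about (270,358) with its red tail bar on the left. The bath is at (475,275) with its ledge on the left, and the dial is at (537,342). The blue tape sits between tray and bath at (385,383). The pink (267,288) and yellow (197,334) look-alikes lie outside the tray, so I'll leave them alone. Next I'll enlarge a crop to measure.

```bash
python3 - <<'E'
from plant import ctrl
import cv2,numpy as np
im=ctrl.snapshot("top"); np.save("top.npy",im)
c=im[125:265,125:390,::-1]; cv2.imwrite("pics/crop.png",cv2.resize(c,None,fx=3,fy=3,interpolation=cv2.INTER_CUBIC))
E
```

```text
(no output)
```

View pics/crop.png

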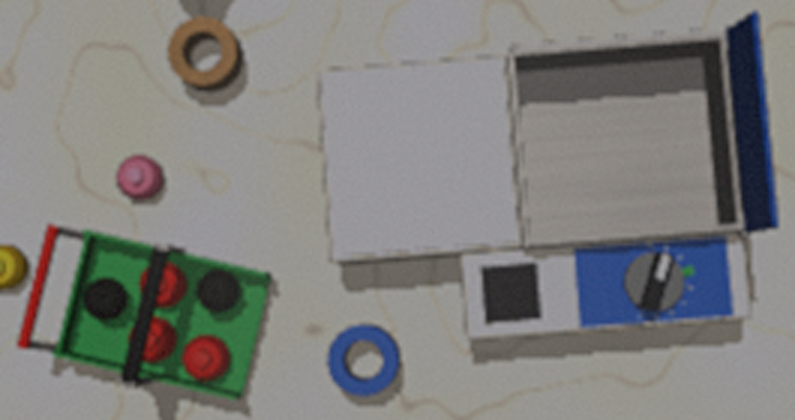

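```bash
cat >h.py <<'E'
import numpy as np,cv2
from scipy.optimize import least_squares
from scipy.spatial.transform import Rotation as R
def proj(info,P):
    K=info["camera_matrix"];T=np.linalg.inv(info["world_from_camera"]);p=np.atleast_2d(P)@T[:3,:3].T+T[:3,3]
    return np.c_[K[0,0]*p[:,0]/-p[:,2]+K[0,2],-K[1,1]*p[:,1]/-p[:,2]+K[1,2]]
def w(q,P,z=0):
    c,s=np.cos(q[2]),np.sin(q[2]);P=np.atleast_2d(P).astype(float)
    return np.c_[q[0]+c*P[:,0]-s*P[:,1],q[1]+s*P[:,0]+c*P[:,1],P[:,2]+z]
def fit(info,P,px,q0,z=0):
    r=least_squares(lambda q:(proj(info,w(q*[1000,1000,1],P,z))-px).ravel(),np.array(q0)/[1000,1000,1],loss="soft_l1")
    return r.x*[1000,1000,1],r.fun.reshape(-1,2)
E
python3 - <<'E'
from plant import ctrl
from h import *
i=ctrl.camera_info("top")
o=lambda a:(np.array(a)+.5)/3-.5+125
B=[(96,190,95),(-96,190,95),(96,0,109),(-96,0,109),(-139,-125,126),(-182,62,85),(-182,-218,85),(-96,62,85)]
b=[(321,71),(333,261),(512,56),(522,246),(655,281),(469,340),(747,320),(462,254)]
T=[(55,118,92),(-55,118,92),(65,0,137),(-65,0,137),(65,-95,66),(-65,-95,66),(65,95,60),(-65,95,60)]
t=[(53,228),(24,346),(168,250),(130,381),(270,274),(243,395),(88,235),(60,355)]
qb,rb=fit(i,B,o(b),[500,0,0]); qt,rt=fit(i,T,o(t),[400,200,0])
print("bath",qb.round(3),rb.round(1).tolist()); print("tray",qt.round(3),rt.round(1).tolist())
np.save("q.npy",[qb,qt])
for n,p in(("seat",(0,82,95)),("dial",(-139,-125,115)),("floor",(0,-106,12))):print(n,w(qb,p).round(1))
for n,p in(("carry",(0,0,131)),("tail",(0,118,92)),("spout",(0,-95,21))):print(n,w(qt,p).round(1))
d=qt.copy();d[:2]=w(qb,(0,82,95))[0,:2];print("placed tail",w([*d[:2],qb[2]],(0,118,92),95))
# tapes
for n,px in(("blue",(364,360)),("tan",(205,53))):
    q,r=fit(i,[(0,0,50)],o([px]),[400,200,0]);print(n,q[:2].round())
E
```

```text
bath [ 5.75775e+02 -3.73310e+01  4.20000e-02] [[-0.8, -0.8], [-0.7, 0.2], [-0.6, -1.2], [0.9, 0.6], [1.5, 0.6], [-0.6, 0.1], [1.9, 0.3], [-0.3, -0.3]]
tray [ 4.24582e+02  3.20664e+02 -2.47000e-01] [[0.7, 2.1], [1.7, -1.0], [-1.4, -0.5], [0.8, 0.3], [-0.1, -0.7], [-0.9, 1.4], [0.0, -1.3], [-0.7, 0.7]]
seat [[572.3  44.6  95. ]]
dial [[ 442.1 -168.1  115. ]]
floor [[ 580.2 -143.2   12. ]]
carry [[424.6 320.7 131. ]]
tail [[453.4 435.1  92. ]]
spout [[401.4 228.5  21. ]]
placed tail [[567.38191727 162.49304607 187.        ]]
blue [374. 121.]
tan [691. 277.]
```

Call:
play_rows(commands=[0.019,-0.037,0.005,0,0,0.021,1,0.019,-0.037,0.005,0,0,0.021,1,0.019,-0.037,0.005,0,0,0.021,1,0.019,-0.037,0.005,0,0,0.021,1,0.019,-0.037,0.005,0,0,0.021,1,0.019,-0.037,0,0,0,0.021,1,0.019,-0.037,0,0,0,0.021,1,0.019,-0.037,0,0,0,0.021,1])

```text
time_s: 2.05
position: [424.6, 320.5, 264.0]
eef_rot: [0.385, 3.117, 0.001]
ft_force: [0.5, 0.7, 0.2]
opening: 88.3
gripper_force: 0.0
```

```bash
python3 - <<'E'
from plant import ctrl
from h import *
o=ctrl.get_obs();print(o["position"],o["eef_rot"])
i=ctrl.camera_info("wrist");im=ctrl.snapshot("wrist")
qb,qt=np.load("q.npy")
print(np.round(i["camera_matrix"],1).tolist(),np.round(i["world_from_camera"],3).tolist())
T=[(55,118,92),(-55,118,92),(65,0,139),(-65,0,139),(65,-95,66),(-65,-95,66)]
p=proj(i,w(qt,T));print(p.round())
c=im[:,:,::-1].copy()
for x,y in p: cv2.circle(c,(int(round(x)),int(round(y))),2,(255,0,255),-1)
cv2.imwrite("pics/w1.png",cv2.resize(c,(800,600),interpolation=cv2.INTER_CUBIC))
E
```

```text
[424.56477553 320.54674944 264.00907059] [3.85334404e-01 3.11726737e+00 7.12052910e-04]
[[292.8, 0.0, 254.3], [0.0, 292.8, 190.5], [0.0, 0.0, 1.0]] [[0.243, -0.919, -0.31, 344.011], [0.97, 0.23, 0.078, 340.552], [-0.0, -0.319, 0.948, 409.453], [0.0, 0.0, 0.0, 1.0]]
[[355. 216.]
 [366. 120.]
 [254. 242.]
 [255. 113.]
 [180. 214.]
 [171. 108.]]
```

View pics/w1.png

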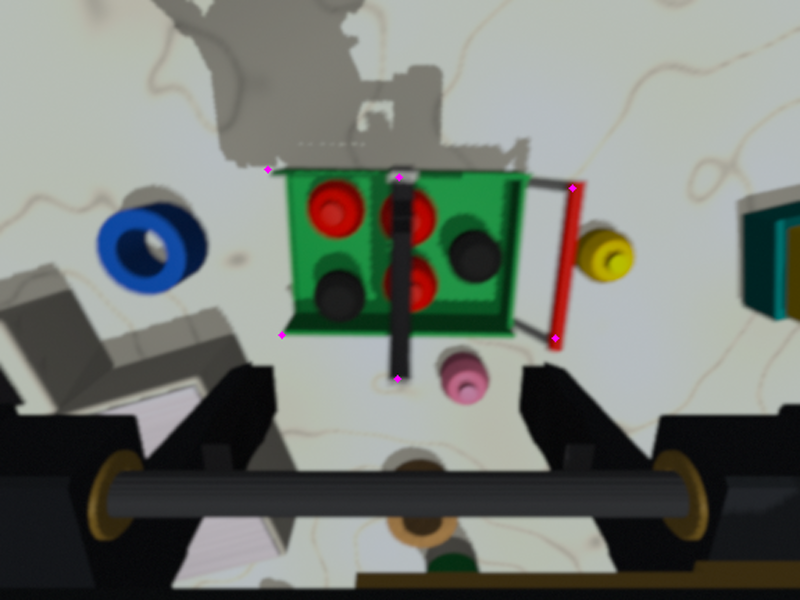

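The predicted points land on the tray to within about 2 px. The black bar runs (404,172)–(399,378), with cups and heads below it, so I'll grasp.

Call:
play_rows(commands=[0,0.001,-0.03,0,0,0,1,0,0,-0.03,0,0,0,1,0,0,-0.03,0,0,0,1,0,0,-0.03,0,0,0,1,0,0,-0.02,0,0,0,1,0,0,-0.012,0,0,0,1,0,0,0,0,0,0,0,0,0,0,0,0,0,0])

```text
time_s: 3.1
position: [424.7, 323.3, 112.7]
eef_rot: [0.386, 3.116, 0.002]
ft_force: [-0.8, -0.2, 0.1]
opening: 70.3
gripper_force: 0.0
```

Call:
play_rows(commands=[0,0,0,0,0,0,0,0,0,0,0,0,0,0,0,0,0,0,0,0,0,0,0,0.003,0,0,0,0,0,0,0.006,0,0,0,0,0,0,0.012,0,0,0,0,0,0,0.018,0,0,0,0,0,0,0.02,0,0,0,0])

```text
time_s: 4.1
position: [423.2, 322.1, 170.9]
eef_rot: [-0.386, -3.116, 0.003]
ft_force: [0.6, -0.7, -5.7]
opening: 13.5
gripper_force: 29.9
```

Call:
play_rows(commands=[0.003,-0.005,0.018,0,0,0.006,0,0.005,-0.01,0.016,0,0,0.012,0,0.008,-0.015,0.014,0,0,0.018,0,0.011,-0.02,0.012,0,0,0.022,0,0.013,-0.025,0.008,0,0,0.024,0,0.013,-0.025,0.005,0,0,0.024,0,0.013,-0.025,0.002,0,0,0.024,0,0.013,-0.025,0,0,0,0.024,0])

```text
time_s: 5.1
position: [503.4, 171.0, 246.3]
eef_rot: [0.144, 3.138, -0.0]
ft_force: [1.0, -0.2, -6.1]
opening: 13.8
gripper_force: 29.9
```

Call:
play_rows(commands=[0.013,-0.025,0,0,0,0.024,0,0.013,-0.025,0,0,0,0.024,0,0.012,-0.022,0,0,0,0.02,0,0.01,-0.018,0,0,0,0.018,0,0.008,-0.014,0,0,0,0.016,0,0.006,-0.01,0,0,0,0.014,0,0.004,-0.007,0,0,0,0.01,0,0.003,-0.005,0,0,0,0.008,0])

```text
time_s: 6.1
position: [572.0, 46.4, 245.7]
eef_rot: [0.065, -3.141, -0.0]
ft_force: [0.7, 0.6, -6.1]
opening: 13.5
gripper_force: 29.9
```

```bash
python3 - <<'E'
from plant import ctrl
from h import *
ctrl.snapshot("top")
o=ctrl.get_obs();print(o["position"],o["eef_rot"],o["opening"])
i=ctrl.camera_info("wrist");im=ctrl.snapshot("wrist");np.save("w2.npy",im)
qb,qt=np.load("q.npy")
B=[(96,190,95),(-96,190,95),(96,0,109),(-96,0,109),(-139,-125,126),(-182,62,85),(-182,-218,85),(-96,62,85)]
p=proj(i,w(qb,B));print(p.round())
c=im[:,:,::-1].copy()
c=cv2.resize(c,(800,600),interpolation=cv2.INTER_CUBIC)
for x,y in p*1.5625: cv2.circle(c,(int(round(x)),int(round(y))),3,(255,0,255),-1)
cv2.imwrite("pics/w2.png",c)
E
```

```text
[572.41592409  45.9533578  245.71429181] [-6.57066693e-02  3.14071254e+00 -9.17344129e-04] 14.000168223789721
[[347. 256.]
 [368.  77.]
 [179. 262.]
 [162.  76.]
 [ -6.  17.]
 [231. -27.]
 [-86. -27.]
 [233.  78.]]
```

View pics/w2.png

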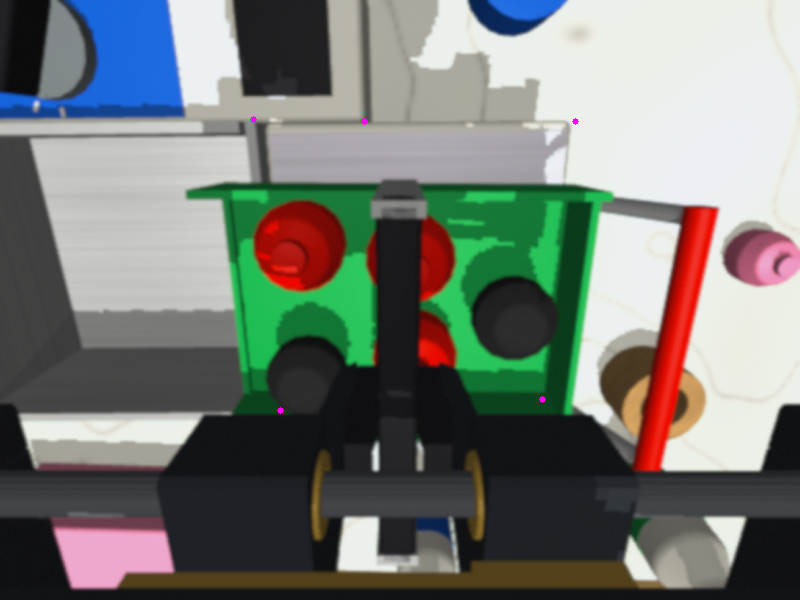

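Held level, with all five pieces inside and the ledge corners matching the prediction within about 3 mm. Lowering now.

Call:
play_rows(commands=[0,-0.001,-0.004,0,0,0,0,0,0,-0.008,0,0,0,0,0,0,-0.008,0,0,0,0,0,0,-0.006,0,0,0,0,0,0,-0.005,0,0,0,0,0,0,-0.003,0,0,0,0,0,0,-0.002,0,0,0,0,0,0,-0.001,0,0,0,0])

```text
time_s: 7.2
position: [574.4, 47.3, 221.7]
eef_rot: [-0.065, 3.132, 0.004]
ft_force: [-21.2, 3.0, 48.3]
opening: 13.9
gripper_force: 30.0
```

Call:
play_rows(commands=[0,0,0.01,0,0,0,0,0,0,0.01,0,0,0,0,0,0,0.005,0,0,0,0,0,0,0,0,0,0,0,0,0,0,0,0,0,0,0,0,0,0,0,0,0,0,0,0,0,0,0,0,0,0,0,0,0,0,0])

```text
time_s: 8.2
position: [572.0, 45.7, 233.6]
eef_rot: [0.065, -3.141, 0.0]
ft_force: [-0.8, -0.0, -5.6]
opening: 13.8
gripper_force: 30.0
```

```bash
python3 - <<'E'
from plant import ctrl
from h import *
o=ctrl.get_obs();print(o["position"],o["eef_rot"],o["ft_force"])
im=ctrl.snapshot("top");a=cv2.resize(im[115:255,200:360,::-1],(640,560),interpolation=cv2.INTER_CUBIC)
im=ctrl.snapshot("scene");b=cv2.resize(im[90:230,130:330,::-1],(800,560),interpolation=cv2.INTER_CUBIC)
cv2.imwrite("pics/s3.png",b);cv2.imwrite("pics/t3.png",a)
E
```

```text
[571.98964621  45.74953304 233.55665586] [ 6.47227275e-02 -3.14069537e+00  3.76942461e-05] [-7.84113801e-01 -2.79433048e-03 -5.56367166e+00]
```

View pics/s3.png

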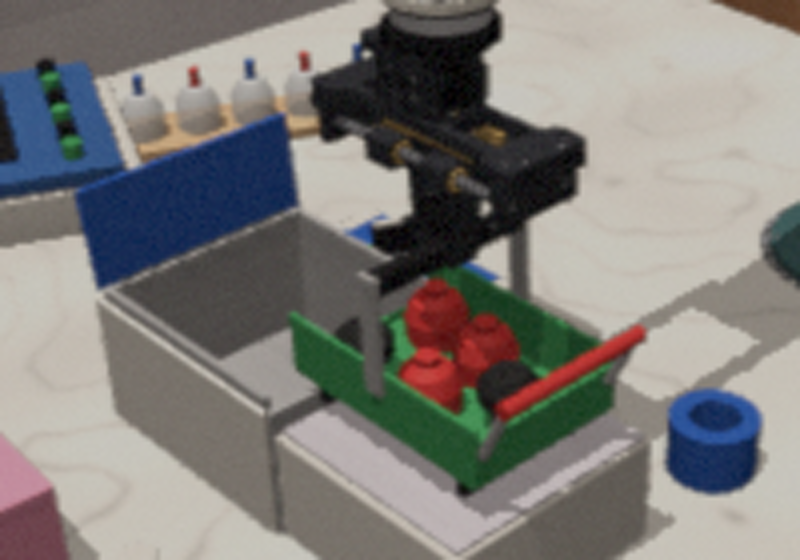

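```bash
python3 - <<'E'
from plant import ctrl
from h import *
# wrist info now has same rotation; shift to pose at w2
i=ctrl.camera_info("wrist"); o=ctrl.get_obs()
i["world_from_camera"]=i["world_from_camera"].copy()
i["world_from_camera"][:3,3]+=np.array([572.4,46.0,245.7])-o["position"]
s=lambda a:np.array(a)/1.5625
T=[(-65,-95,66),(-65,95,66),(-55,118,92),(-65,0,139)]
t=[(190,192),(610,195),(700,208),(398,188)]
q,r=fit(i,T,s(t),[572,45,.04],133.);print("tray",q.round(3),r.round(1).tolist())
B=[(-96,190,95),(-96,62,85),(-96,0,109)]
b=[(571,122),(366,121),(257,122)]
q2,r=fit(i,B,s(b),[575,-37,.04]);print("bath",q2.round(3),r.round(1).tolist())
c,s_=np.cos(q2[2]),np.sin(q2[2]);d=q[:2]-q2[:2];print("tray in bath",c*d[0]+s_*d[1],-s_*d[0]+c*d[1],q[2]-q2[2])
E
```

```text
tray [5.6999e+02 4.7249e+01 7.1000e-02] [[-15.5, -0.7], [12.8, -11.4], [16.2, 0.6], [-1.0, 12.6]]
bath [ 5.76633e+02 -3.58430e+01  4.40000e-02] [[3.3, -0.1], [-0.2, 1.2], [-1.1, -0.4]]
tray in bath -3.004862200994945 83.3031866356178 0.026881246495781927
```

View pics/t3.png

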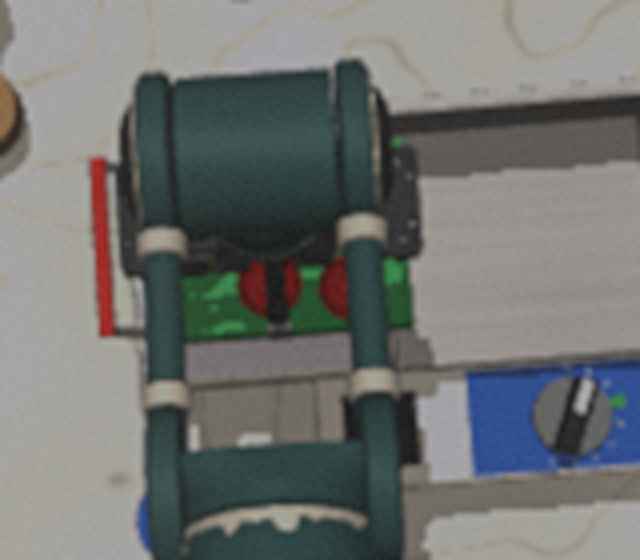

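```bash
python3 - <<'E'
from plant import ctrl
from h import *
i=ctrl.camera_info("wrist"); o=ctrl.get_obs()
i["world_from_camera"]=i["world_from_camera"].copy()
i["world_from_camera"][:3,3]+=np.array([572.4,46.0,245.7])-o["position"]
T=np.array([(-65,-95,66),(-65,95,60),(-55,118,92),(-65,0,135)])
t=np.array([(190,192),(610,195),(700,212),(398,190)])/1.5625
for z in(133,125,119,113,105):
    q,r=fit(i,T,t,[572,45,.04],z);print(z,q.round(3),abs(r).mean().round(2))
E
```

```text
133 [5.70663e+02 4.68400e+01 6.40000e-02] 7.9
125 [5.71601e+02 4.67990e+01 6.20000e-02] 5.1
119 [5.7217e+02 4.7530e+01 6.2000e-02] 3.38
113 [5.72534e+02 4.84380e+01 6.00000e-02] 3.83
105 [5.73438e+02 4.76500e+01 5.80000e-02] 5.85
```

The tray sits about 15 mm lower in the fingers because they closed during the lift. So the contact I felt was the ledge itself. I'll lower gently to about z 222 and release.

Call:
play_rows(commands=[0,-0.001,-0.003,0,0,0,0,0,0,-0.003,0,0,0,0,0,0,-0.002,0,0,0,0,0,0,-0.002,0,0,0,0,0,0,-0.001,0,0,0,0,0,0,0,0,0,0,0,0,0,0,0,0,0,0,0,0,0,0,0,0,0])

```text
time_s: 9.3
position: [572.1, 44.8, 222.8]
eef_rot: [-0.065, 3.141, 0.0]
ft_force: [0.0, 0.1, -6.0]
opening: 13.8
gripper_force: 30.0
```

Call:
play_rows(commands=[0,0,-0.0005,0,0,0,0,0,0,-0.0005,0,0,0,0,0,0,-0.0005,0,0,0,0,0,0,-0.0005,0,0,0,0,0,0,-0.0005,0,0,0,0,0,0,-0.0005,0,0,0,0,0,0,0,0,0,0,0,0,0,0,0,0,0,0])

```text
time_s: 10.3
position: [572.4, 44.5, 222.3]
eef_rot: [-0.065, 3.139, -0.001]
ft_force: [-5.3, -1.1, 8.6]
opening: 14.0
gripper_force: 30.0
```

Call:
play_rows(commands=[0,0,0.001,0,0,0,0,0,0,0,0,0,0,0.5,0,0,0,0,0,0,1,0,0,0,0,0,0,1,0,0,0,0,0,0,1,0,0,0,0,0,0,1,0,0,0,0,0,0,1,0,0,0,0,0,0,1])

```text
time_s: 11.3
position: [572.0, 44.8, 220.7]
eef_rot: [0.065, -3.141, 0.0]
ft_force: [0.2, -0.2, 0.5]
opening: 81.5
gripper_force: 0.0
```

Call:
play_rows(commands=[0,0,0.01,0,0,0,1,0,0,0.03,0,0,0,1,0,0,0.04,0,0,0,1,0,0,0.04,0,0,0,1,0,0,0.03,0,0,0,1,0,0.02,0.01,0,0,0,1,0,0.03,0,0,0,0,1,0,0.01,0,0,0,0,1])

```text
time_s: 12.3
position: [571.5, 106.8, 379.8]
eef_rot: [0.068, -3.139, -0.001]
ft_force: [0.5, -0.4, -0.1]
opening: 88.1
gripper_force: 0.0
```

```bash
python3 - <<'E'
from plant import ctrl
from h import *
o=ctrl.get_obs();print(o["position"],o["eef_rot"],o["ft_force"],o["opening"])
i=ctrl.camera_info("wrist");im=ctrl.snapshot("wrist");np.save("w4.npy",im)
q=[572.3,45.5,.05]
T=np.array([(55,118,92),(-55,118,92),(65,0,139),(-65,0,139),(-65,-95,66),(-65,95,55)])
B=[(-96,190,95),(-96,0,109),(96,190,95),(96,0,109)]
p=proj(i,np.r_[w(q,T,95),w([576.6,-35.8,.044],B)]);print((p*1.5625).round().tolist())
c=cv2.resize(im[:,:,::-1],(800,600),interpolation=cv2.INTER_CUBIC)
for x,y in p*1.5625: cv2.circle(c,(int(round(x)),int(round(y))),3,(255,0,255),-1)
cv2.imwrite("pics/w4.png",c)
E
```

```text
[571.4953673  106.84046854 379.83484476] [ 6.79259459e-02 -3.13942555e+00 -5.78715926e-04] [ 0.48728452 -0.40648963 -0.13101326] 88.11923953826906
[[469.0, 324.0], [476.0, 181.0], [311.0, 363.0], [297.0, 172.0], [193.0, 167.0], [440.0, 165.0], [451.0, 127.0], [230.0, 127.0], [444.0, 329.0], [253.0, 334.0]]
```

View pics/w4.png

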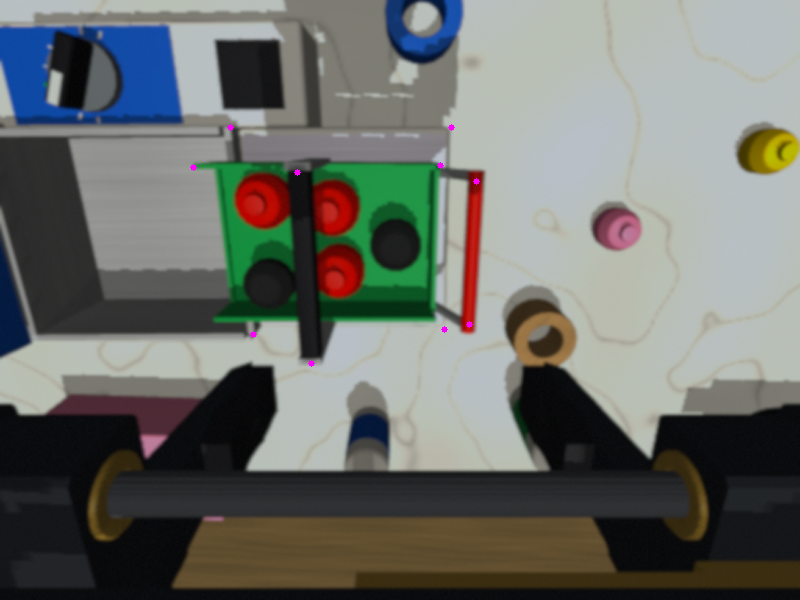

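The tray stands at the seat with all five pieces inside. The red bar at (477,172)–(467,330) matches the prediction, so I'll go to the tail bar.

Call:
play_rows(commands=[-0.002,0.03,-0.01,0,0,0,1,-0.003,0.0265,-0.03,0,0,0,1,0,0,-0.04,0,0,0,1,0,0,-0.04,0,0,0,1,0,0,-0.04,0,0,0,1,0,0,-0.03,0,0,0,1,0,0,-0.018,0,0,0,1,0,0,0,0,0,0,0.5])

```text
time_s: 13.35
position: [565.8, 160.8, 170.8]
eef_rot: [0.065, -3.137, 0.001]
ft_force: [0.1, 0.7, 0.1]
opening: 80.0
gripper_force: 0.0
```

Call:
play_rows(commands=[0,0,0,0,0,0,0.3,0,0,0,0,0,0,0,0,0,0,0,0,0,0,0,0,0,0,0,0,0,0,0,0,0,0,0,0,0,0,0,0,0,0,0,0,0,0,0,0,0,0,0,0,0,0,0,0,0])

```text
time_s: 14.35
position: [567.0, 161.6, 172.7]
eef_rot: [0.065, -3.141, -0.001]
ft_force: [-0.1, 1.1, -1.2]
opening: 11.3
gripper_force: 30.0
```

Call:
play_rows(commands=[0.0002,-0.0052,0.008,0,0,0,0,0.0002,-0.0052,0.008,0,0,0,0,0.0002,-0.0055,0.008,0,0,0,0,0.0002,-0.0055,0.008,0,0,0,0,0.0003,-0.0068,0.007,0,0,0,0,0.0003,-0.0068,0.007,0,0,0,0,0.0003,-0.0068,0.007,0,0,0,0,0.0003,-0.0068,0.007,0,0,0,0])

```text
time_s: 15.35
position: [569.4, 116.3, 236.3]
eef_rot: [-0.064, 3.138, 0.013]
ft_force: [-5.0, 14.0, 8.2]
opening: 11.3
gripper_force: 30.0
```

Call:
play_rows(commands=[0.0003,-0.0072,0.0059,0,0,0,0,0.0003,-0.0072,0.0059,0,0,0,0,0.0003,-0.0072,0.0059,0,0,0,0,0.0003,-0.0072,0.0059,0,0,0,0,0.0004,-0.0081,0.0046,0,0,0,0,0.0004,-0.0081,0.0046,0,0,0,0,0.0004,-0.0081,0.0046,0,0,0,0,0.0004,-0.0081,0.0046,0,0,0,0])

```text
time_s: 16.35
position: [573.9, 54.6, 282.0]
eef_rot: [-0.066, 3.132, 0.01]
ft_force: [-4.7, 9.9, 14.2]
opening: 10.8
gripper_force: 30.0
```

```bash
python3 - <<'E'
from plant import ctrl
from h import *
im=ctrl.snapshot("scene");b=cv2.resize(im[70:230,130:330,::-1],(750,600),interpolation=cv2.INTER_CUBIC)
cv2.imwrite("pics/s5.png",b)
E
```

```text
(no output)
```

View pics/s5.png

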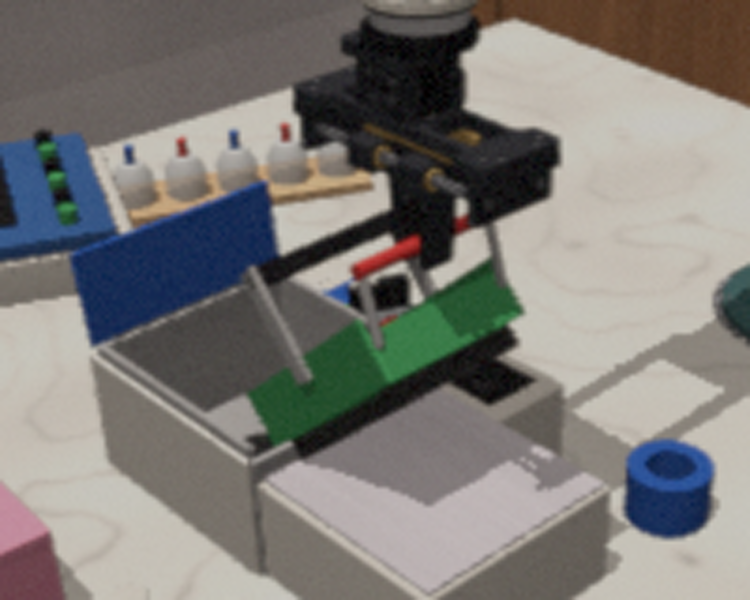

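The tray is tipping about the pour edge as planned, at roughly 40°, with pieces still inside. I'll keep going.

Call:
play_rows(commands=[0.0003,-0.0083,0.0034,0,0,0,0,0.0003,-0.0083,0.0034,0,0,0,0,0.0003,-0.0083,0.0034,0,0,0,0,0.0003,-0.0085,0.0034,0,0,0,0,0.0004,-0.0092,0.0016,0,0,0,0,0.0004,-0.0092,0.0016,0,0,0,0,0.0004,-0.0092,0.0016,0,0,0,0,0.0004,-0.0092,0.0016,0,0,0,0])

```text
time_s: 17.4
position: [576.3, -19.2, 300.4]
eef_rot: [-0.065, 3.133, -0.001]
ft_force: [-1.8, 2.9, 11.0]
opening: 11.0
gripper_force: 30.2
```

Call:
play_rows(commands=[0.0004,-0.0092,0,0,0,0,0,0.0004,-0.0092,0,0,0,0,0,0.0004,-0.0092,0,0,0,0,0,0.0004,-0.0092,0,0,0,0,0,0.0004,-0.0088,-0.0014,0,0,0,0,0.0004,-0.0088,-0.0014,0,0,0,0,0,0,0,0,0,0,0,0,0,0,0,0,0,0])

```text
time_s: 18.4
position: [578.3, -75.1, 295.9]
eef_rot: [-0.064, 3.136, -0.005]
ft_force: [-1.0, -0.3, 8.0]
opening: 10.8
gripper_force: 30.1
```

```bash
python3 - <<'E'
from plant import ctrl
from h import *
im=ctrl.snapshot("scene");b=cv2.resize(im[70:230,130:330,::-1],(500,400),interpolation=cv2.INTER_CUBIC)
im=ctrl.snapshot("top");a=cv2.resize(im[120:240,230:380,::-1],(500,400),interpolation=cv2.INTER_CUBIC)
for n in("top","scene"):
  for q in("cup1","head1"):print(n,q,[(np.round(d["extent"]).tolist(),round(d["p"],2)) for d in ctrl.find_in(n,q)])
cv2.imwrite("pics/s6.png",np.hstack([a,b])[:, :800+200][:, :] if 0 else cv2.resize(np.hstack([a,b]),(800,320)))
E
```

```text
top cup1 [([164.0, 180.0, 17.0, 12.0], 0.77), ([309.0, 175.0, 14.0, 4.0], 0.66), ([118.0, 206.0, 16.0, 9.0], 0.5), ([234.0, 128.0, 150.0, 112.0], 0.42)]
top head1 [([334.0, 211.0, 6.0, 14.0], 0.58), ([417.0, 193.0, 18.0, 44.0], 0.5), ([357.0, 176.0, 2.0, 10.0], 0.42), ([336.0, 168.0, 9.0, 13.0], 0.38)]
scene cup1 [([383.0, 279.0, 22.0, 24.0], 0.77), ([314.0, 262.0, 19.0, 27.0], 0.75)]
scene head1 [([189.0, 167.0, 7.0, 14.0], 0.5)]
```

View pics/s6.png

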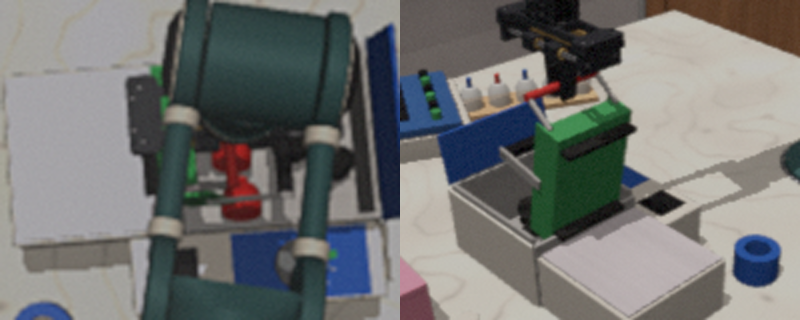

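I can see cups and a head in the bath. I'll tip a little further to make sure the tray empties, then check numerically.

Call:
play_rows(commands=[0.0004,-0.009,-0.0016,0,0,0,0,0.0004,-0.009,-0.0018,0,0,0,0,0.0004,-0.009,-0.0024,0,0,0,0,0,0,0,0,0,0,0,0,0.006,0,0,0,0,0,0,-0.006,0,0,0,0,0,0,0,0,0,0,0,0,0,0,0,0,0,0,0])

```text
time_s: 19.7
position: [579.1, -101.8, 288.1]
eef_rot: [-0.064, 3.138, -0.004]
ft_force: [-0.3, -2.6, 5.4]
opening: 10.4
gripper_force: 29.2
```

```bash
cat >blobs.py <<'E'
from plant import ctrl
from h import *
def blobs(n,qb=(576.2,-36.5,.043),zt=45):
    im=ctrl.snapshot(n);i=ctrl.camera_info(n);h=cv2.cvtColor(im,cv2.COLOR_RGB2HSV)
    red=(((h[...,0]<8)|(h[...,0]>172))&(h[...,1]>150)&(h[...,2]>40)).astype(np.uint8)
    blk=(h[...,2]<38).astype(np.uint8)
    c=[]
    for nm,m in(("red",red),("blk",blk)):
        k,_,s,ce=cv2.connectedComponentsWithStats(m)
        for j in range(1,k):
            if s[j,4]<15: continue
            W=i["world_from_camera"];K=i["camera_matrix"];d=W[:3,:3]@[(ce[j,0]-K[0,2])/K[0,0],-(ce[j,1]-K[1,2])/K[1,1],-1]
            P=W[:3,3]+d*(zt-W[2,3])/d[2];e=P[:2]-qb[:2];a,b=np.cos(qb[2]),np.sin(qb[2])
            print(n,nm,ce[j].round(),s[j,2:].tolist(),"bath xy",np.round([a*e[0]+b*e[1],-b*e[0]+a*e[1]]))
if __name__=="__main__":
    import sys
    o=ctrl.get_obs();print(o["time_s"],o["position"])
    for n in sys.argv[1:]:blobs(n)
    for n in sys.argv[1:]:
        for q in("cup1","head1"):print(n,q,[(np.round(d["extent"]).tolist(),round(d["p"],2)) for d in ctrl.find_in(n,q)])
E
python3 blobs.py wrist top
```

```text
19.7 [ 579.12115751 -101.78037091  288.13935295]
wrist red [250. 100.] [33, 15, 427] bath xy [-72. -71.]
wrist red [255. 206.] [59, 187, 5279] bath xy [ 72. -65.]
wrist red [255. 348.] [20, 36, 672] bath xy [334. -65.]
wrist blk [197.  24.] [26, 64, 816] bath xy [-158. -134.]
wrist blk [315.  51.] [21, 23, 429] bath xy [-128.    7.]
wrist blk [197. 145.] [76, 59, 1847] bath xy [ -15. -142.]
wrist blk [390. 174.] [22, 93, 763] bath xy [ 24. 120.]
wrist blk [186. 289.] [135, 177, 6848] bath xy [ 213. -175.]
wrist blk [332. 302.] [134, 132, 8892] bath xy [238.  58.]
wrist blk [  7. 284.] [21, 43, 626] bath xy [ 204. -456.]
wrist blk [502. 284.] [26, 43, 774] bath xy [203. 321.]
wrist blk [122. 329.] [22, 28, 120] bath xy [ 293. -287.]
wrist blk [171. 320.] [14, 11, 34] bath xy [ 275. -205.]
wrist blk [189. 323.] [7, 10, 18] bath xy [ 280. -175.]
wrist blk [137. 324.] [13, 10, 24] bath xy [ 283. -261.]
wrist blk [159. 325.] [6, 9, 17] bath xy [ 285. -225.]
wrist blk [141. 328.] [8, 7, 17] bath xy [ 291. -256.]
wrist blk [152. 330.] [10, 14, 33] bath xy [ 296. -239.]
wrist blk [164. 331.]
[... 2020 characters left out ...]
2. 220.] [8, 16, 50] bath xy [-141. -130.]
top blk [352. 223.] [5, 12, 26] bath xy [-152. -158.]
top blk [272. 362.] [9, 10, 35] bath xy [-548.  114.]
top blk [216. 374.] [7, 21, 32] bath xy [-570.  282.]
top blk [235. 379.] [30, 11, 215] bath xy [-590.  225.]
wrist cup1 [([229.0, 133.0, 28.0, 30.0], 0.7), ([234.0, 94.0, 31.0, 39.0], 0.57)]
wrist head1 [([209.0, 145.0, 21.0, 33.0], 0.84), ([156.0, 120.0, 33.0, 37.0], 0.74)]
top cup1 [([165.0, 176.0, 15.0, 14.0], 0.72), ([313.0, 187.0, 13.0, 13.0], 0.63), ([118.0, 207.0, 16.0, 11.0], 0.48), ([232.0, 136.0, 153.0, 105.0], 0.38)]
top head1 [([334.0, 210.0, 16.0, 15.0], 0.53), ([327.0, 172.0, 10.0, 8.0], 0.43), ([348.0, 171.0, 5.0, 15.0], 0.43)]
```

Call:
play_rows(commands=[-0.0004,0.009,0.0024,0,0,0,0,-0.0004,0.009,0.0018,0,0,0,0,-0.0004,0.009,0.0016,0,0,0,0,-0.0004,0.0088,0.0014,0,0,0,0,-0.0004,0.0088,0.0014,0,0,0,0,-0.0008,0.0184,0,0,0,0,0,-0.0008,0.0184,0,0,0,0,0,-0.0008,0.0184,-0.0032,0,0,0,0])

```text
time_s: 21.0
position: [574.5, -0.2, 293.3]
eef_rot: [-0.064, 3.138, -0.001]
ft_force: [-1.1, 0.4, 6.4]
opening: 10.2
gripper_force: 29.0
```

Call:
play_rows(commands=[-0.0008,0.0184,-0.0032,0,0,0,0,-0.0006,0.0168,-0.0068,0,0,0,0,-0.0006,0.0166,-0.0068,0,0,0,0,-0.0008,0.0162,-0.0092,0,0,0,0,-0.0008,0.0162,-0.0092,0,0,0,0,-0.0006,0.0144,-0.0118,0,0,0,0,-0.0003,0.0072,-0.0059,0,0,0,0,-0.0003,0.0072,-0.0059,0,0,0,0])

```text
time_s: 22.0
position: [568.6, 112.5, 231.4]
eef_rot: [0.065, -3.139, 0.002]
ft_force: [1.6, -1.2, -2.0]
opening: 9.4
gripper_force: 29.8
```

Call:
play_rows(commands=[-0.0003,0.0068,-0.007,0,0,0,0,-0.0003,0.0068,-0.007,0,0,0,0,-0.0003,0.0068,-0.007,0,0,0,0,-0.0003,0.0068,-0.007,0,0,0,0,-0.0002,0.0055,-0.008,0,0,0,0,-0.0002,0.0055,-0.008,0,0,0,0,-0.0002,0.0032,-0.005,0,0,0,0,-0.0001,0.001,-0.002,0,0,0,0])

```text
time_s: 23.0
position: [567.3, 155.9, 181.7]
eef_rot: [-0.065, 3.141, 0.002]
ft_force: [-0.7, 2.6, 2.0]
opening: 8.5
gripper_force: 29.6
```

Call:
play_rows(commands=[0,0.0005,-0.001,0,0,0,0,0,0,-0.001,0,0,0,0,0,0,-0.001,0,0,0,0,0,0,-0.001,0,0,0,0,0,0,-0.001,0,0,0,0,0,0,0,0,0,0,0,0,0,0,0,0,0,0,0,0,0,0,0,0,0])

```text
time_s: 24.0
position: [567.1, 155.4, 176.6]
eef_rot: [0.065, -3.141, 0.0]
ft_force: [-0.6, 2.6, 0.2]
opening: 8.7
gripper_force: 29.7
```

```bash
python3 - <<'E'
from plant import ctrl
from h import *
im=ctrl.snapshot("wrist");i=ctrl.camera_info("wrist")
o=ctrl.get_obs();print(o["position"],o["opening"],o["ft_force"])
for z in (0,6,12):
  # predicted tail bar ends & blob of red
  print(z,proj(i,w([572.3,38.5,.05],[(55,118,92),(-55,118,92)],95+z)).round(1).tolist())
h=cv2.cvtColor(im,cv2.COLOR_RGB2HSV);m=(((h[...,0]<8)|(h[...,0]>172))&(h[...,1]>150)&(h[...,2]>40)).astype(np.uint8)
k,l,s,c=cv2.connectedComponentsWithStats(m)
for j in range(1,k):
  if s[j,4]>40:print(s[j].tolist(),c[j].round(1))
E
```

```text
[567.04228835 155.39540845 176.57441767] 8.188968107508208 [0.40126155 2.21250704 1.18502717]
0 [[257.2, 339.0], [256.0, 153.8]]
6 [[257.3, 347.4], [256.1, 156.5]]
12 [[257.4, 356.5], [256.2, 159.4]]
[240, 141, 29, 161, 3994] [254.1 220.1]
[244, 331, 21, 36, 738] [254.2 348.2]
```

Call:
play_rows(commands=[0,0,0,0,0,0,0.3,0,0,0,0,0,0,0.6,0,0,0,0,0,0,1,0,0,0,0,0,0,1,0,0,0,0,0,0,1,0,0,0,0,0,0,1,0,0,0,0,0,0,1,0,0,0,0,0,0,1])

```text
time_s: 25.05
position: [567.1, 155.6, 176.7]
eef_rot: [-0.065, 3.141, -0.0]
ft_force: [0.3, -0.7, 0.3]
opening: 86.1
gripper_force: 0.0
```

Call:
play_rows(commands=[0,0,0.01,0,0,0,1,0,0,0.03,0,0,0,1,0,0,0.05,0,0,0,1,0,0,0.05,0,0,0,1,0,0,0.05,0,0,0,1,-0.02,-0.04,0.02,0,0,0,1,-0.02,-0.04,0,0,0,0,1,-0.02,-0.02,0,0,0,0,1])

```text
time_s: 26.05
position: [506.6, 54.1, 388.3]
eef_rot: [-0.063, 3.139, -0.001]
ft_force: [0.1, -0.3, -0.7]
opening: 88.1
gripper_force: 0.0
```

```bash
cat >tr.py <<'E'
from plant import ctrl
from h import *
o=ctrl.get_obs();print(o["time_s"],o["position"],o["opening"])
im=ctrl.snapshot("wrist");i=ctrl.camera_info("wrist");h=cv2.cvtColor(im,cv2.COLOR_RGB2HSV)
T=[(55,118,92),(-55,118,92),(65,0,139),(-65,0,139),(-65,-95,66),(-65,95,55),(65,-95,66),(65,95,55)]
print(proj(i,w([572.3,40,.05],T,95)).round().tolist())
red=(((h[...,0]<8)|(h[...,0]>172))&(h[...,1]>150)&(h[...,2]>40)).astype(np.uint8)
grn=((h[...,0]>45)&(h[...,0]<85)&(h[...,1]>120)&(h[...,2]>30)).astype(np.uint8)
blk=(h[...,2]<38).astype(np.uint8)
for nm,m in(("red",red),("grn",grn),("blk",blk)):
    k,l,s,c=cv2.connectedComponentsWithStats(m)
    for j in range(1,k):
        if s[j,4]>100:
            p=np.argwhere(l==j)[:,::-1].astype(np.float32)
            r=cv2.minAreaRect(p);print(nm,s[j].tolist(),c[j].round(),cv2.boxPoints(r).round().tolist())
for q in("cup1","head1","tray"):print(q,[(np.round(d["extent"]).tolist(),round(d["p"],2)) for d in ctrl.find_in("wrist",q)])
E
python3 tr.py
```

```text
26.05 [506.64936599  54.05523311 388.28327145] 88.07372704847734
[[332.0, 252.0], [338.0, 173.0], [243.0, 280.0], [240.0, 176.0], [170.0, 162.0], [314.0, 158.0], [179.0, 250.0], [309.0, 245.0]]
red [143, 137, 29, 54, 1179] [158. 163.] [[143.0, 137.0], [171.0, 137.0], [171.0, 190.0], [143.0, 190.0]]
red [330, 164, 16, 90, 602] [338. 204.] [[329.0, 253.0], [337.0, 163.0], [345.0, 164.0], [338.0, 254.0]]
red [170, 194, 14, 24, 245] [177. 206.] [[169.0, 195.0], [181.0, 194.0], [184.0, 217.0], [171.0, 218.0]]
grn [173, 151, 67, 96, 5149] [210. 198.] [[173.0, 151.0], [238.0, 150.0], [239.0, 245.0], [174.0, 246.0]]
grn [249, 152, 70, 93, 5910] [281. 198.] [[249.0, 244.0], [249.0, 152.0], [318.0, 152.0], [318.0, 244.0]]
blk [87, 80, 20, 39, 513] [97. 96.] [[82.0, 116.0], [90.0, 77.0], [107.0, 81.0], [99.0, 120.0]]
blk [181, 80, 36, 35, 1106] [199.  97.] [[181.0, 80.0], [216.0, 80.0], [216.0, 114.0], [181.0, 114.0]]
blk [84, 156, 29, 23, 483] [ 98. 167.] [[84.0, 156.0], [112.0, 156.0], [112.0, 178.0], [84.0, 178.0]]
blk [124, 170, 21, 23, 380] [134. 181.] [[124.0, 170.0], [144.0, 170.0], [144.0, 192.0], [124.0, 192.0]]
blk [238, 175, 13, 99, 876] [244. 226.] [[238.0, 175.0], [250.0, 175.0], [250.0, 273.0], [238.0, 273.0]]
blk [0, 232, 512, 152, 28155] [251. 315.] [[0.0, 232.0], [511.0, 232.0], [511.0, 383.0], [0.0, 383.0]]
cup1 [([489.0, 122.0, 23.0, 29.0], 0.89), ([145.0, 163.0, 34.0, 31.0], 0.72), ([144.0, 134.0, 28.0, 31.0], 0.65), ([395.0, 169.0, 38.0, 26.0], 0.59)]
head1 [([83.0, 154.0, 36.0, 23.0], 0.8), ([124.0, 175.0, 24.0, 21.0], 0.55)]
tray [([173.0, 150.0, 174.0, 128.0], 0.97)]
```

Call:
play_rows(commands=[-0.006,-0.02,0,0,0,0,1,-0.006,-0.034,0,0,0,0,1,-0.006,-0.034,0,0,0,0,1,-0.006,-0.034,0,0,0,0,1,-0.006,-0.034,0,0,0,0,1,-0.006,-0.034,0,0,0,0,1,0,-0.02,0,0,0,0,1,0,0,0,0,0,0,1])

```text
time_s: 27.25
position: [471.9, -154.9, 386.4]
eef_rot: [0.063, -3.141, -0.001]
ft_force: [0.6, -0.4, -0.6]
opening: 88.2
gripper_force: 0.0
```

```bash
python3 tr.py; python3 - <<'E'
from plant import ctrl
from h import *
i=ctrl.camera_info("wrist");qb=np.array([576.2,-36.3,.043])
print("inner floor/wall",proj(i,w(qb,[(90,-6,109),(-90,-6,109),(-90,-206,120),(90,-206,120),(-139,-125,126)])).round().tolist())
im=ctrl.snapshot("wrist");np.save("w7.npy",im)
h=cv2.cvtColor(im,cv2.COLOR_RGB2HSV)
p=proj(i,w(qb,(-139,-125,126)))[0].round().astype(int);x,y=p
g=cv2.resize(h[max(0,y-45):y+45,max(0,x-45):x+45],(30,30),interpolation=cv2.INTER_AREA)
for r in g: print("".join("#" if v[2]<50 else("W" if v[1]<45 and v[2]>165 else("g" if 45<v[0]<85 and v[1]>100 else("b" if 95<v[0]<130 and v[1]>120 else("." if v[2]<165 else "+")))) for v in r))
E
```

```text
27.25 [ 471.90327629 -154.85765256  386.44280848] 88.24243009924315
[[477.0, 279.0], [497.0, 205.0], [407.0, 309.0], [426.0, 213.0], [325.0, 192.0], [461.0, 189.0], [319.0, 275.0], [443.0, 270.0]]
red [263, 169, 30, 46, 887] [277. 190.] [[262.0, 212.0], [268.0, 166.0], [292.0, 169.0], [286.0, 215.0]]
red [480, 198, 32, 69, 711] [495. 231.] [[480.0, 265.0], [500.0, 195.0], [512.0, 199.0], [491.0, 268.0]]
red [282, 216, 24, 26, 475] [293. 228.] [[278.0, 221.0], [299.0, 212.0], [309.0, 235.0], [288.0, 244.0]]
grn [0, 177, 14, 14, 150] [  6. 183.] [[-0.0, 177.0], [13.0, 177.0], [13.0, 190.0], [0.0, 190.0]]
grn [317, 181, 155, 93, 9217] [387. 219.] [[317.0, 273.0], [317.0, 181.0], [471.0, 181.0], [471.0, 273.0]]
blk [326, 113, 31, 33, 774] [343. 127.] [[326.0, 113.0], [356.0, 113.0], [356.0, 145.0], [326.0, 145.0]]
blk [205, 180, 24, 23, 391] [217. 191.] [[205.0, 180.0], [228.0, 180.0], [228.0, 202.0], [205.0, 202.0]]
blk [242, 194, 21, 23, 354] [251. 204.] [[242.0, 216.0], [242.0, 194.0], [262.0, 194.0], [262.0, 216.0]]
blk [0, 209, 512, 175, 28498] [258. 312.] [[0.0, 209.0], [511.0, 209
[... 634 characters left out ...]
bbbbbbbbbbbbbbbbbb
bbbbbbbbbbbb....#.bbbbbbbbbbbb
bbbbbbbbbbb....####.bbbbbbbbbb
bbbbbbbbbb.....###...bbbbbbbbb
bbbbbbbbb......###...bbbbbbbbb
bbbbbbb+b.....####...bbbbbbbbb
bbbbbbbbb.....###.....bbbbbbbb
bbbbbbbbb....####.....bbbbbbbb
bbbbbb.gg.............bbbbbbbb
bbbbbb+gg.....W......bbbbbbbbb
bbbbbbbbb....WW......bbbbbbbbb
bbbbbbbbbb...WW.....bbbbbbbbbb
bbbbbbbbbbb..W.....bbbbbbbbbbb
bbbbbbbbbbbbWW....bbbbbbbbbbbb
bbbbbbbbbbbb+W..bbbbbbbbbbbbbb
bbbbbbbbbbbbb....bbbbbbb......
..............................
..............................
....................WWWWWWWWWW
.WWWWWWWWWWWWWWWWWWWWW++++++++
..WWWWWWWWWWWWWWWWWWWW........
..WWW...WWWWWWWWWWWWWW.+++++++
..W......WWWWWWWWWWWWW.+++++++
```

All five pieces (3 red cups, 2 black heads) sit separately inside the bath outline, and the tray is flat at the seat. Next I'll measure the dial angle.

```bash
cat >dial.py <<'E'
from plant import ctrl
from h import *
def dial(n):
    im=ctrl.snapshot(n);i=ctrl.camera_info(n);qb=np.array([576.2,-36.3,.043]);h=cv2.cvtColor(im,cv2.COLOR_RGB2HSV)
    W=i["world_from_camera"];K=i["camera_matrix"];r=np.arange(-40,40.1,1.)
    X,Y=np.meshgrid(r,r,indexing="ij")  # bath-frame patch at z=126
    p=proj(i,w(qb,np.c_[X.ravel()-139,Y.ravel()-125,0*X.ravel()+126])).astype(np.float32)
    v=cv2.remap(h,p[:,0].reshape(X.shape),p[:,1].reshape(X.shape),cv2.INTER_LINEAR)
    ins=np.hypot(X,Y)<34
    d=(v[...,2]<50)&ins; wt=(v[...,1]<50)&(v[...,2]>150)&ins
    a=np.array([X[d].mean(),Y[d].mean()]);b=np.array([X[wt].mean(),Y[wt].mean()])
    print(n,"dark",d.sum(),a,"white",wt.sum(),b,"angle",np.arctan2(-(b-a)[1],(b-a)[0]))
for n in("wrist","top"):dial(n)
print(ctrl.get_obs()["joint_positions"].round(2))
E
python3 dial.py
```

```text
wrist dark 385 [-12.50909091   3.34545455] white 209 [14.9138756  -6.44019139] angle 0.3427564354307099
top dark 245 [16.11020408 -5.04081633] white 358 [16.7877095  -5.03072626] angle -0.01489187159262301
[-0.37 -0.14  1.76  0.    1.52 -1.98]
```

Call:
play_rows(commands=[-0.0075,-0.003,-0.04,0,0,-0.086,1,-0.0075,-0.003,-0.04,0,0,-0.086,1,-0.007,-0.003,-0.04,0,0,-0.086,1,-0.007,-0.0035,-0.04,0,0,-0.086,1,0,0,-0.04,0,0,0,1,0,0,-0.04,0,0,0,0.7,0,0,-0.03,0,0,0,0.7,0,0,-0.012,0,0,0,0.7])

```text
time_s: 28.6
position: [440.9, -166.0, 102.9]
eef_rot: [-0.472, -3.103, -0.001]
ft_force: [0.6, -0.0, 0.4]
opening: 62.2
gripper_force: 0.0
```

Call:
play_rows(commands=[0,0,0,0,0,0,0.4,0,0,0,0,0,0,0,0,0,0,0,0,0,0,0,0,0,0,0,0,0,0,0,0,0,0,0,0,0,0,0,0,0,0,0,0,0,0,0,0,0,0,0,0,0,0,0,0,0])

```text
time_s: 29.6
position: [442.4, -167.2, 105.2]
eef_rot: [0.474, 3.105, -0.001]
ft_force: [-1.3, 0.1, 5.3]
opening: 15.5
gripper_force: 30.0
```

Call:
play_rows(commands=[0,0,0.001,0,0,-0.126,0,0,0,0,0,0,-0.126,0,0,0,0,0,0,-0.126,0,0,0,0,0,0,-0.126,0,0,0,0,0,0,-0.126,0,0,0,0,0,0,-0.126,0,0,0,0,0,0,-0.126,0,0,0,0,0,0,-0.122,0])

```text
time_s: 30.6
position: [443.4, -166.3, 105.3]
eef_rot: [1.914, 2.489, 0.004]
ft_force: [4.9, 2.4, -3.6]
opening: 15.6
gripper_force: 30.0
```

Call:
play_rows(commands=[0,0,0,0,0,0,0,0,0,0,0,0,0,0,0,0,0,0,0,0,0.3,0,0,0,0,0,0,0.3,0,0,0,0,0,0,0.3,0,0,0,0,0,0,0.3,0,0,0,0,0,0,0.3,0,0,0,0,0,0,0.3])

```text
time_s: 31.6
position: [442.1, -167.0, 105.7]
eef_rot: [1.91, 2.494, 0.0]
ft_force: [0.6, 0.0, -0.2]
opening: 26.5
gripper_force: 0.0
```

Call:
play_rows(commands=[0,0,0.01,0,0,0,0.3,0,0,0.03,0,0,0,0.3,0,0,0.04,0,0,0,0.3,0,0,0.05,0,0,0,0.3,0,0,0.05,0,0,0,0.3,0,0,0.05,0,0,0.15,0.3,0,0,0.05,0,0,0.15,0.3,0,0,0,0,0,0.15,0.3])

```text
time_s: 32.6
position: [443.9, -167.7, 392.3]
eef_rot: [1.294, 2.851, 0.0]
ft_force: [-0.5, -0.1, -0.4]
opening: 26.7
gripper_force: 0.0
```

```bash
python3 dial.py; python3 tr.py
```

```text
wrist dark 476 [-6.57352941 11.77310924] white 200 [  1.96 -13.38] angle 1.2437182389237527
top dark 1410 [ 6.17021277 -4.88723404] white 76 [-26.05263158 -16.67105263] angle 2.7910023005495224
[-0.41 -0.19  1.8  -0.    1.52 -1.13]
32.7 [ 442.46724094 -167.09122327  387.79583808] 26.6087627173795
[[583.0, 44.0], [520.0, -32.0], [534.0, 145.0], [450.0, 59.0], [354.0, 131.0], [469.0, -6.0], [424.0, 191.0], [538.0, 71.0]]
red [301, 135, 45, 46, 1000] [324. 160.] [[298.0, 154.0], [317.0, 134.0], [351.0, 168.0], [332.0, 188.0]]
red [354, 159, 29, 26, 575] [368. 172.] [[350.0, 177.0], [361.0, 154.0], [386.0, 166.0], [374.0, 189.0]]
grn [345, 0, 167, 186, 15604] [436.  94.] [[343.0, 122.0], [464.0, -14.0], [547.0, 60.0], [427.0, 196.0]]
blk [442, 51, 70, 86, 1817] [481.  90.] [[442.0, 62.0], [458.0, 47.0], [526.0, 122.0], [510.0, 137.0]]
blk [244, 134, 22, 30, 103] [255. 144.] [[244.0, 163.0], [259.0, 133.0], [266.0, 137.0], [251.0, 167.0]]
blk [306, 179, 22, 22, 366] [317. 189.] [[306.0, 179.0], [327.0, 179.0], [327.0, 200.0], [306.0, 200.0]]
blk [274, 196, 24, 22, 365] [284. 206.] [[269.0, 206.0], [285.0, 190.0], [300.0, 205.0], [284.0, 221.0]]
blk [0, 232, 512, 152, 30610] [242. 320.] [[0.0, 383.0], [0.0, 232.0], [511.0, 232.0], [511.0, 383.0]]
cup1 [([300.0, 133.0, 22.0, 26.0], 0.95), ([318.0, 152.0, 32.0, 31.0], 0.94), ([355.0, 160.0, 28.0, 24.0], 0.56)]
head1 [([305.0, 182.0, 25.0, 18.0], 0.91), ([274.0, 192.0, 30.0, 25.0], 0.56), ([318.0, 154.0, 33.0, 28.0], 0.39)]
tray [([348.0, 0.0, 162.0, 184.0], 0.56)]
```

Call:
play_rows(commands=[0,0,0,0,0,-0.15,0.3,0,0,0,0,0,-0.15,0.3,0,0,0,0,0,-0.15,0.3,0,0,0,0,0,0,0.3,0,0,0,0,0,0,0.3,0,0,0,0,0,0,0.3,0,0,0,0,0,0,0.3,0,0,0,0,0,0,0.3])

```text
time_s: 33.9
position: [442.1, -166.9, 385.7]
eef_rot: [-1.909, -2.495, -0.0]
ft_force: [-0.0, -0.3, -0.6]
opening: 26.8
gripper_force: 0.0
```

```bash
cat >>dial.py <<'E'
i=ctrl.camera_info("wrist");im=ctrl.snapshot("wrist");h=cv2.cvtColor(im,cv2.COLOR_RGB2HSV);qb=np.array([576.2,-36.3,.043])
r=np.arange(-45,45.1,1.);X,Y=np.meshgrid(r,r,indexing="ij")
p=proj(i,w(qb,np.c_[X.ravel()-139,Y.ravel()-125,0*X.ravel()+85])).astype(np.float32)
v=cv2.remap(h,p[:,0].reshape(X.shape),p[:,1].reshape(X.shape),cv2.INTER_LINEAR)
g=(v[...,0]>45)&(v[...,0]<85)&(v[...,1]>100)&(np.hypot(X,Y)>25)
print("mark",g.sum(),X[g].mean(),Y[g].mean(),np.arctan2(-Y[g].mean(),X[g].mean()))
E
python3 dial.py
```

```text
wrist dark 407 [-2.73464373 13.84275184] white 205 [  4.24878049 -15.30731707] angle 1.3356598414873169
top dark 923 [ 3.97616468 -4.71072589] white 148 [-17.15540541 -14.72297297] angle 2.699119645547575
[-0.41 -0.18  1.8  -0.    1.52 -0.68]
mark 5 11.0 -39.6 1.299849476456476
```

```bash
python3 -c "
from plant import ctrl
print(ctrl.sign_off())"
```

```text
the job is handed in; nothing more can be done
None
```

I handed the job in at about 34 s; the hand-in returned no verdict. By camera, all five pieces are in the bath and the tray is released and flat near the seat point. The dial reads about 1.34 rad (target 1.35). I never touched the tape rolls or the scraper.

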